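# Draw the telescoping hook rail out to its second stop and hold it there

### The job

I want to hang a few more utensils, so please hold the telescoping hook rail out for me: squeeze its pull head from side to side so that the release button on it goes right in, and, keeping it squeezed, draw the rail straight out past the click of its first stop until you feel it come up against the solid second stop - do not heave on it there. A spring pulls the rail back in, so finish while still holding the head, button squeezed, with the rail fully out against that second stop; do not shift the jar, the sugar pot, the mug, the bowl or the spice jar.

Things in the scene. Friction and masses are not known exactly. Their poses are not given: they have to be found in the camera images.
- pull_head (a point): Centre of the pull head: grey plastic block on the free end of the rail's telescoping tube, 26 mm wide (x) by 40 mm long (y) by 56 mm tall, centre 225 mm up. Its y axis is level, along the rail towards the shelf; the rail is drawn out along minus y (within 0.25 rad of world -y). Its x axis leaves through the button's face. Squeeze it from above along x: 33 mm wide with the button out, 28 mm with it in.
- shelf_unit: Small plywood counter shelf carrying the hook rail, fixed. Origin on the table under the middle of its right-hand (-y) edge, axes as the pull head's. Board 160 mm (x) by 380 mm (y, from the origin), top 280 mm up; the aluminium rail runs below along y at x = 0, 225 mm up. With the rail home the head's centre is 85 mm outside the board's edge; a small hook hangs below the tube 50 mm from the head's centre.
- button_face (a point): Middle of the outer face of the release button, a black rectangular push plate 24 mm (along the rail) by 32 mm (tall) on the head's +x side, level with the head's centre; it stands 7 mm proud and moves straight in along the head's -x.
- release_button (a joint): How far the release button is pressed in, m: 0 out, 0.005 right in. A spring resists with 3 N at the start and 7 N right in. Unless it is in by at least about 3.5 mm, a catch stops the rail after 4 mm of travel.
- rail_ext (a joint): How far the rail is drawn out, m: 0 home, growing along the head's minus y. A spring pulls it back with 2 N (home) to 4 N (fully out), friction about 1 N. At the first stop, 0.057 to 0.073, a spring ball adds some 8 to 11 N and is pulled through with a click. The second stop is solid and comes somewhere between 0.13 and 0.17, wherever the clamp collar was set.
- end_shoe (a point): Outward (-y) face of the shoe on the telescoping tube's inner end, hidden inside the rail, 335 mm from the head's centre along the head's +y. It travels with the head; at the second stop it meets stop_collar.
- stop_collar: The second stop, a dark steel clamp collar (38 by 12 by 34 mm, with thumb screw) fixed round the rail under the shelf; axes as the pull head's, origin on the rail's axis in the collar's inner (+y) face, which the shoe meets. With the rail home, the origin's distance to the end shoe is the travel to the second stop.
- jar: Closed glass jar with a black lid, 72 mm across, 115 mm tall, standing on the shelf; origin at the centre of its underside. Leave it alone.
- sugar_pot: Squat white ceramic sugar pot with a knob, 88 mm across, 85 mm tall, standing on the shelf nearer the rail's free end; origin at the centre of its underside. Leave it alone.
- mug: Ceramic mug, 80 mm across, 90 mm tall, on the table near or below the rail's way out; origin at the centre of its underside. Leave it alone.
- bowl: White ceramic bowl, 130 mm across, 55 mm tall, on the table; origin at the centre of its underside. Leave it alone.
- spice_jar: Small jar with a steel cap, 44 mm across, 95 mm tall, on the table; origin at the centre of its underside. Leave it alone.

How it is judged (in metres and radians):
On the way, in this order (a step that is already met when the one before it is completed fails the run):
1. the release button is squeezed in by the fingers with the rail still home (value of joint release_button above 0.0035 m and value of joint rail_ext below 0.012 m and contact force between the fingers and release_button above 2 N), for 0.1 s.
2. the rail is drawn past its first stop by the fingers (value of joint rail_ext above 0.08 m and contact force between the fingers and release_button above 2 N), for 0.05 s.
At the end, for the whole second after the job is handed in: The rail's shoe is within 5 mm of the second stop and still (under 10 mm/s), and the fingers are still holding the head with the release button squeezed in (by more than 3.5 mm, over 2 N on it) (y of end_shoe in the frame of stop_collar below 0.005 m and value of joint release_button above 0.0035 m and contact force between the fingers and release_button above 2 N and velocity of joint rail_ext between -0.01 and 0.01 m/s); the arm keeps its last pose, push and grip.
It fails at once if the rail is heaved against the second stop with over 40 N (contact force between stop_collar and anything else above 40 N).
It fails at once if the jar, sugar pot, mug, bowl or spice jar is shifted by more than 30 mm or tipped (distance of any of jar, sugar_pot, mug, bowl, spice_jar from where it was at the start of the episode above 0.03 m or angle between any of jar, sugar_pot, mug, bowl, spice_jar's own z axis and vertical above 0.4 rad).
It also fails if it takes over 32 s, if anything falls off the work surface, if the arm or the gripper's body presses on something with over 40 N, if the wrist force passes 120 N, or if a joint passes its speed limit or range.

### The arm

A 6-joint arm with a two-finger parallel gripper is mounted at the origin on the work surface. World frame = base frame: x ahead of the robot, y to its left, z up, the work surface at z = 0. Lengths are in mm, angles in rad, forces in N, time in s.
With the tool pointing down it reaches from about 300 to 775 mm from the base axis. Payload 14.6 kg.
Tool frame: the origin (TCP) lies at the very end of the fingers, on their centre line; the grasp point (between the pads) lies 19 mm behind it; z points along the fingers, y is the line along which they close (so a half turn about z gives the same grasp; the last joint's range is limited). The gripper opens to 94 mm and grips with 3 to 60 N. Pads are 16 mm wide; open, the fingers measure 119 mm over their backs; the gripper's body (75 mm by 177 mm) begins 78 mm behind the grasp point.
Start: joints at [1.171, 0.3, 1.521, -0, 1.321, -0.067], TCP at [179.677, 519.813, 205.446] pointing down, gripper open.
Joint ranges: [-3.03, 3.03], [-0.79, 2.21], [0.23, 2.52], [-1.04, 4.18], [0, 3.07], [-2.55, 2.55]. Speed limits (rad/s): [2.22, 2.22, 2.57, 3.14, 3.14, 3.14].

### API

Orientations are given as [roll, pitch, yaw] about the fixed x, y, z axes, in that order (R = Rz(yaw) Ry(pitch) Rx(roll)).
In Python, from cell import manip, optics gives the robot as it stands.
- The arm moves only by the shell command python3 -m crank 'ROWS' [FORCE]. ROWS is JSON, a list of rows, each a list of 7 numbers: the opening in per cent of the stroke, from 0 (shut) to 100 (fully open), then the shift along the tool's x, y, z in mm, then the turn, a rotation vector about the tool's x, y, z in rad. A call has 1 to 10 rows; each row is the pose to reach, as a shift and turn from the pose commanded when the call began, along the tool's axes at that moment; what a row does not reach only later rows make up. A row lasts 1/10 s, in which the tool goes at most 50 mm and 8.59 degrees, less where a joint would pass 70% of its speed; a pose out of reach is approached as far as the arm can. A call with a gripper value outside its range is refused whole. The fingers move at their own pace and stop on an object; FORCE is the grip in N (left out, the last holds). Time passes only in rows, so rows that repeat a pose let the fingers close. It gives the time, the measured TCP pose, the force, the opening and the grip force at its end, in the units of the state.
- manip.read_state(): the state, without advancing time (a new reading comes with each control period).
- optics.camera(name): name is "scene" or "top" or "wrist"; returns (picture, depth): 384x512x3 uint8, red, green, blue; 384x512 float32, mm along the optical axis (not along the pixel's ray), 0 where there is no reading.
- optics.calibration(name): a dict with "camera_matrix" (3x3 intrinsics, pixels), "R" (3x3) and "t" (3): a world point X has camera coordinates R X + t. Camera axes: x right, y down, z forward; pixel columns grow to the right and rows downward; lengths in mm; the calibration is good to about 2 mm. A picture is of the moment at which its call begins: read the wrist's pose just before it. calibration takes no time and is no camera call; for the wrist camera it gives the pose at the moment of the call.
- manip.sign_off(): hands the job in; it is judged then, once.
The state is a dict: "clock": time; "joints": joint angles; "qd": joint speeds; "effort": joint torques, N m; "eef_pos": TCP position; "eef_rot": TCP orientation; "wrist_force": force on the tool from outside, world axes, zero at the start; "moment": the same for the moment, N m; "finger_gap": finger opening in mm; "finger_force": force on a finger pad.
Only numpy, scipy, OpenCV 4.12 (cv2) and the standard library are available. Lean on these libraries where they do the work, as an engineer would, in place of code of your own. Each camera call takes 0.05 s, during which the arm holds its last target. There are 200 camera calls.

## Working session

There is one attempt and no reset: what is moved stays moved. The work goes in short steps, Python scripts to look and compute and a shell command to move; the robot and the scene stay as the last step left them, time stands still between calls to the robot, and variables do not carry over. Pictures are saved under pics/ and viewed, at most 10 in all, crops included, and the job is handed in when it is done.

```bash
mkdir -p pics; python3 - <<'E'
from cell import manip, optics
import cv2,numpy as np
print(manip.read_state())
for n in("scene","top"):
    p,d=optics.camera(n); cv2.imwrite(f"pics/{n}.png",p[:,:,::-1]); np.save(f"pics/{n}.npy",d)
    c=optics.calibration(n); np.savez(f"pics/{n}_cal.npz",**{k:np.array(c[k]) for k in("camera_matrix","R","t")}); print(c)
E
```

```text
{'clock': 0.0, 'joints': array([ 1.17141634e+00,  3.00476899e-01,  1.52160701e+00, -8.71477646e-06,
        1.32073489e+00, -6.66255669e-02]), 'qd': array([ 0.00174748,  0.00052085,  0.00048271, -0.00132691,  0.0015439 ,
        0.00134236]), 'effort': array([ 2.53852464e-03, -5.31813526e+01, -3.52729154e+01,  7.09502120e-02,
        2.46710074e-02, -9.68912400e-05]), 'eef_pos': array([179.5638248 , 519.56211577, 204.87219523]), 'eef_rot': array([-3.14036866e+00, -7.32100478e-05,  2.80884035e+00]), 'wrist_force': array([ 0.39096833, -0.4449692 , -0.01358874]), 'moment': array([-0.03864737,  0.04114249, -0.04014388]), 'finger_force': 0.0, 'finger_gap': 93.92235935218199}
{'camera_matrix': array([[414.02764651,   0.        , 256.23455521],
       [  0.        , 414.02764651, 188.605544  ],
       [  0.        ,   0.        ,   1.        ]]), 'R': array([[ 0.36598198,  0.93059605,  0.00694074],
       [ 0.80475623, -0.31272897, -0.50454732],
       [-0.46735917,  0.19024083, -0.86335614]]), 't': array([-255.72344219, -334.59390734, 1595.69881972])}
{'camera_matrix': array([[461.64006769,   0.        , 255.90851741],
       [  0.        , 461.64006769, 195.47606368],
       [  0.        ,   0.        ,   1.        ]]), 'R': array([[ 0.04415224, -0.99900919,  0.00558723],
       [-0.97749092, -0.04435479, -0.20626232],
       [ 0.20630578,  0.00364548, -0.97848078]]), 't': array([  51.13023976,  573.33832288, 1486.3400326 ])}
```

View pics/scene.png

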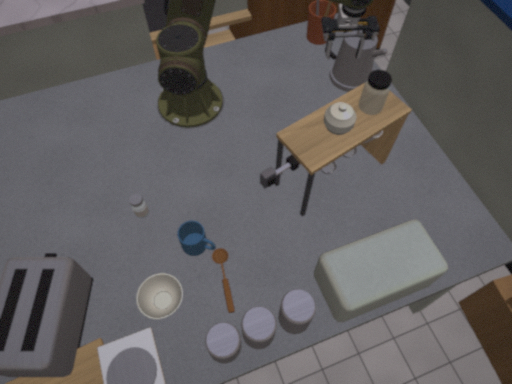

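View pics/top.png

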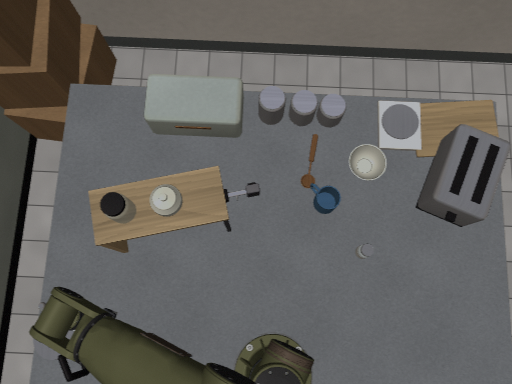

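The scene view shows the head at about (268,177) with the collar near (292,162). In the top view the head is at (253,190), and the board spans roughly (90..227, 170..242). I'll enlarge both around the head and print 3D points.

```bash
cat > h.py <<'E'
import numpy as np,cv2
def load(n):
    c=np.load(f"pics/{n}_cal.npz"); return c["camera_matrix"],c["R"],c["t"]
def cloud(d,K,R,t):
    v,u=np.mgrid[:d.shape[0],:d.shape[1]]
    c=np.stack([(u-K[0,2])/K[0,0]*d,(v-K[1,2])/K[1,1]*d,d],-1)
    return (c-t)@R
E
python3 - <<'E'
from h import *
ims=[]
for n,(u0,v0) in (("scene",(245,135)),("top",(205,165))):
    K,R,t=load(n); P=cloud(np.load(f"pics/{n}.npy"),K,R,t)
    im=cv2.imread(f"pics/{n}.png")[v0:v0+60,u0:u0+65]; ims.append(cv2.resize(im,None,fx=6,fy=6,interpolation=cv2.INTER_CUBIC))
    X,Y,Z=P[...,0],P[...,1],P[...,2]
    b=(abs(Z-280)<8)&(X>200)&(X<700)&(Y>0)&(Y<700)
    pts=P[b][:,:2].astype(np.float32); r=cv2.minAreaRect(pts); print(n,"board",b.sum(),np.median(Z[b]),r,cv2.boxPoints(r).round())
    h=np.zeros_like(b); h[v0:v0+60,u0:u0+65]=1
    h&=(Z>244)&(Z<262)
    k,l,s,ce=cv2.connectedComponentsWithStats(h.astype(np.uint8))
    for i in range(1,k):
        if s[i,4]>15:
            q=P[l==i]; print(" headtop?",s[i],q.mean(0).round(1),q.min(0).round(),q.max(0).round(),cv2.minAreaRect(q[:,:2].astype(np.float32)))
    for nm,zc,lo,hi in(("mug",90,(200,-100),(600,250)),):
        m=(Z>75)&(Z<95)&(X>lo[0])&(X<hi[0])&(Y>-200)&(Y<150); k,l,s,ce=cv2.connectedComponentsWithStats(m.astype(np.uint8))
        for i in range(1,k):
            if s[i,4]>15:print(" 75-95",s[i],P[l==i].mean(0).round())
cv2.imwrite("pics/crop.png",np.hstack(ims))
E
```

```text
scene board 4301 280.0985737439451 ((454.20831298828125, 411.0835876464844), (266.0461120605469, 536.6253051757812), 32.0346794128418) [[199. 568.]
 [484. 113.]
 [709. 254.]
 [425. 709.]]
 headtop? [260 167  17  14 127] [555.   88.8 252.2] [537.  69. 244.] [569. 112. 259.] ((552.9287109375, 90.5565414428711), (26.55198097229004, 39.65747833251953), 13.741387367248535)
 75-95 [178 220  28  26 153] [ 559. -157.   86.]
top board 5685 278.9726542796855 ((485.773681640625, 355.7900695800781), (161.97250366210938, 380.43896484375), 14.022603034973145) [[361. 521.]
 [453. 152.]
 [610. 191.]
 [518. 560.]]
 headtop? [245 183  15  11 121] [550.9  88.6 251.7] [537.  68. 244.] [568. 109. 259.] ((551.3310546875, 88.53377532958984), (26.44765281677246, 39.7001838684082), 13.890823364257812)
 75-95 [316 188  18  22  64] [ 555. -138.   86.]
 75-95 [333 189   7  18  37] [ 575. -191.   85.]
```

View pics/crop.png

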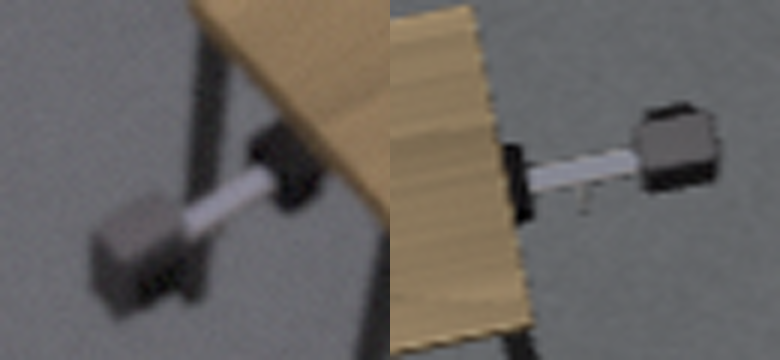

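The board edge and the head agree: head at (552, 89.5) with its top at 253, and an axis yaw of 0.243. I'll go round the inside of the shelf, raised, and then out over the head.

```bash
cat >> h.py <<'E'
from scipy.spatial.transform import Rotation as Ro
def rel(x,y,z,yaw=1.815):
    from cell import manip
    s=manip.read_state(); R=Ro.from_euler("xyz",s["eef_rot"]); T=Ro.from_euler("xyz",[np.pi,0,yaw])
    print("shift",R.inv().apply(np.array([x,y,z])-s["eef_pos"]).round(1),"turn",(R.inv()*T).as_rotvec().round(3))
E
python3 -c "
from h import *
rel(130,380,330,2.809);rel(262,260,330,2.3);rel(400,75,330)"
```

```text
shift [   1.3 -148.3 -124.9] turn [-0.001 -0.    -0.   ]
shift [-162.7 -218.6 -124.8] turn [-0.001  0.     0.509]
shift [-353.6 -348.3 -124.7] turn [-0.001  0.     0.994]
```

```bash
python3 -m crank '[[100,0,-50,-42,0,0,0],[100,0,-100,-84,0,0,0],[100,0,-148,-125,0,0,0],[100,0,-148,-125,0,0,0],[100,-40,-166,-125,0,0,0.13],[100,-80,-183,-125,0,0,0.26],[100,-120,-200,-125,0,0,0.39],[100,-163,-219,-125,0,0,0.51],[100,-163,-219,-125,0,0,0.51],[100,-163,-219,-125,0,0,0.51]]'
python3 -c "
from h import *
rel(400,75,330)
rel(553,90,300)"
```

```text
clock: 1.1
eef_pos: [262.6, 259.0, 330.3]
eef_rot: [-3.141, -0.0, 2.297]
wrist_force: [-1.0, 0.3, -0.5]
finger_gap: 94.0
finger_force: 0.0
shift [-228.9  -19.4    0.3] turn [-0.    -0.     0.482]
shift [-319.2  105.    30.2] turn [-0.    -0.     0.482]
```

```bash
python3 -m crank '[[100,-45,-4,0,0,0,0.1],[100,-90,-8,0,0,0,0.2],[100,-135,-12,0,0,0,0.3],[100,-180,-16,0,0,0,0.4],[100,-229,-19,0,0,0,0.482],[100,-229,-19,0,0,0,0.482],[100,-255,15,8,0,0,0.482],[100,-280,52,20,0,0,0.482],[100,-300,80,30,0,0,0.482],[100,-319,105,30,0,0,0.482]]'
python3 -m crank '[[100,0,0,0,0,0,0],[100,0,0,0,0,0,0]]'
python3 - <<'E'
from h import *
from cell import manip,optics
rel(553,90,300)
c=optics.calibration("wrist");p,d=optics.camera("wrist")
cv2.imwrite("pics/w1.png",p[:,:,::-1])
K,R,t=[np.array(c[k]) for k in("camera_matrix","R","t")]
P=cloud(d,K,R,t);Z=P[...,2]
h=(abs(Z-253)<7)&(d>0)&(np.hypot(P[...,0]-552,P[...,1]-90)<60)
q=P[h];print(len(q))
if len(q):print(q.mean(0),cv2.minAreaRect(q[:,:2].astype(np.float32)))
E
```

```text
clock: 2.1
eef_pos: [553.4, 94.0, 298.5]
eef_rot: [-3.139, -0.001, 1.821]
wrist_force: [-0.4, 1.0, -0.1]
finger_gap: 93.8
finger_force: 0.0
clock: 2.3
eef_pos: [552.3, 93.2, 299.8]
eef_rot: [-3.14, -0.0, 1.82]
wrist_force: [-0.7, -0.2, 0.4]
finger_gap: 93.7
finger_force: 0.0
shift [-3.3 -0.1 -0.2] turn [-0.001 -0.     0.005]
1889
[551.83728966  91.57599032 251.82091671] ((552.31982421875, 90.46742248535156), (25.677940368652344, 39.55720520019531), 13.393146514892578)
```

View pics/w1.png

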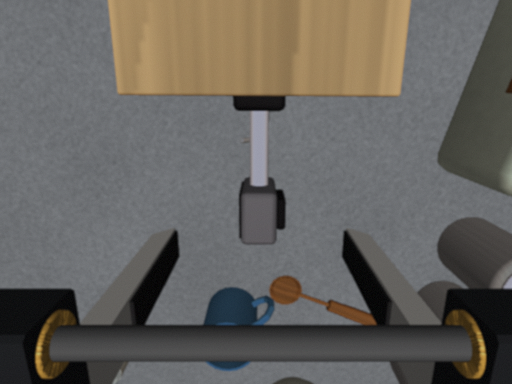

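The wrist view shows the head at (259,210), midway between the fingers, with the button on its right at (282,208). The refined centre is (552.3, 90.5). Descending now.

```bash
python3 -m crank '[[100,-3,0.2,30,0,0,0.005],[100,-3,0.2,60,0,0,0.005],[100,-3,0.2,84,0,0,0.005],[100,-3,0.2,94,0,0,0.005],[100,-3,0.2,94,0,0,0.005],[50,-3,0.2,94,0,0,0.005],[40,-3,0.2,94,0,0,0.005],[40,-3,0.2,94,0,0,0.005],[40,-3,0.2,94,0,0,0.005],[40,-3,0.2,94,0,0,0.005]]' 30
python3 -m crank '[[10,0,0,0,0,0,0],[10,0,0,0,0,0,0],[10,0,0,0,0,0,0],[10,0,0,0,0,0,0],[10,0,0,0,0,0,0],[10,0,0,0,0,0,0]]' 30
```

```text
clock: 3.35
eef_pos: [553.8, 88.4, 206.7]
eef_rot: [3.141, 0.0, 1.812]
wrist_force: [1.6, -0.3, -0.1]
finger_gap: 57.5
finger_force: 0.0
clock: 3.95
eef_pos: [553.0, 88.3, 206.4]
eef_rot: [-3.14, -0.0, 1.812]
wrist_force: [-7.5, -3.1, 3.2]
finger_gap: 27.9
finger_force: 30.0
```

The gap is 27.9 mm, so the button is right in. Now drawing out along tool −x.

```bash
python3 -m crank '[[10,-5,0,0,0,0,0],[10,-15,0,0,0,0,0],[10,-25,0,0,0,0,0],[10,-35,0,0,0,0,0],[10,-45,0,0,0,0,0],[10,-52,0,0,0,0,0],[10,-58,0,0,0,0,0],[10,-64,0,0,0,0,0],[10,-70,0,0,0,0,0],[10,-76,0,0,0,0,0]]' 35
python3 -m crank '[[10,-5,0,0,0,0,0],[10,-10,0,0,0,0,0],[10,-15,0,0,0,0,0],[10,-20,0,0,0,0,0],[10,-25,0,0,0,0,0],[10,-30,0,0,0,0,0],[10,-35,0,0,0,0,0],[10,-40,0,0,0,0,0],[10,-40,0,0,0,0,0],[10,-40,0,0,0,0,0]]'
```

```text
clock: 4.95
eef_pos: [571.2, 15.0, 206.4]
eef_rot: [-3.14, -0.001, 1.813]
wrist_force: [-7.6, 2.2, 1.8]
finger_gap: 27.8
finger_force: 35.0
clock: 5.95
eef_pos: [580.9, -24.0, 206.4]
eef_rot: [-3.14, -0.001, 1.812]
wrist_force: [-5.6, 1.9, 1.3]
finger_gap: 27.4
finger_force: 35.0
```

```bash
for i in 1; do python3 -m crank '[[10,-2,0,0,0,0,0],[10,-4,0,0,0,0,0],[10,-6,0,0,0,0,0],[10,-8,0,0,0,0,0],[10,-10,0,0,0,0,0],[10,-10,0,0,0,0,0]]'; done
python3 - <<'E'
from h import *
from cell import manip,optics
for n in("scene","wrist"):
    c=optics.calibration(n);p,d=optics.camera(n)
    cv2.imwrite(f"pics/{n}2.png",p[:,:,::-1])
    K,R,t=[np.array(c[k]) for k in("camera_matrix","R","t")]
    P=cloud(d,K,R,t)
    h=(abs(P[...,2]-253)<7)&(d>0)&(np.hypot(P[...,0]-583,P[...,1]+31)<40)
    q=P[h];print(len(q),manip.read_state()["eef_pos"])
    if len(q):print(q.mean(0),cv2.minAreaRect(q[:,:2].astype(np.float32)))
E
```

```text
clock: 6.55
eef_pos: [583.3, -33.7, 206.4]
eef_rot: [-3.14, -0.001, 1.812]
wrist_force: [-5.0, 1.2, 2.0]
finger_gap: 27.9
finger_force: 35.0
7 [583.3178344  -33.63417426 206.38944199]
[596.33479571 -44.59276268 248.49154908] ((595.333984375, -46.83665466308594), (14.943256378173828, 5.372462272644043), 45.43464279174805)
5779 [583.32548184 -33.598519   206.40002536]
[581.95446248 -28.56567002 252.10347804] ((580.3092041015625, -30.572227478027344), (43.606319427490234, 44.411155700683594), 67.390625)
```

View pics/wrist2.png

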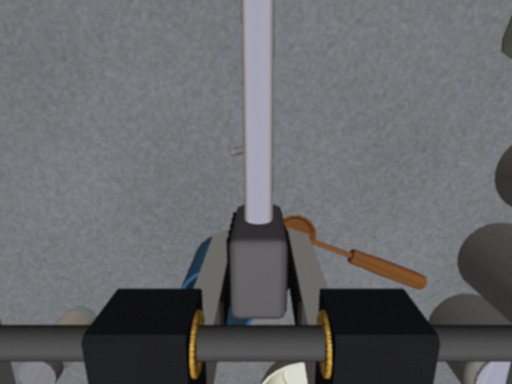

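The head is still squarely held at (259,265), tube out about 126 mm. I'll creep on, watching the force.

```bash
python3 -m crank '[[10,-1,0,0,0,0,0],[10,-2,0,0,0,0,0],[10,-3,0,0,0,0,0],[10,-4,0,0,0,0,0],[10,-4,0,0,0,0,0]]'|sed -n '2p;4p'
python3 -m crank '[[10,-1,0,0,0,0,0],[10,-2,0,0,0,0,0],[10,-3,0,0,0,0,0],[10,-3,0,0,0,0,0]]'|sed -n '2p;4p'
```

```text
eef_pos: [584.3, -37.4, 206.4]
wrist_force: [-5.6, 2.1, 1.6]
eef_pos: [585.0, -40.3, 206.4]
wrist_force: [-6.3, 1.8, 2.0]
```

```bash
python3 -m crank '[[10,-1,0,0,0,0,0],[10,-2,0,0,0,0,0],[10,-3,0,0,0,0,0],[10,-3,0,0,0,0,0]]'|sed -n '2p;4p'
```

```text
eef_pos: [585.7, -43.2, 206.4]
wrist_force: [-6.1, 2.1, 2.2]
```

```bash
python3 -m crank '[[10,-1,0,0,0,0,0],[10,-2,0,0,0,0,0],[10,-3,0,0,0,0,0],[10,-3,0,0,0,0,0]]'|sed -n '2p;4p'
```

```text
eef_pos: [586.4, -46.1, 206.4]
wrist_force: [-6.4, 2.1, 1.4]
```

```bash
python3 -m crank '[[10,-1,0,0,0,0,0],[10,-2,0,0,0,0,0],[10,-2,0,0,0,0,0]]'|sed -n '2p;4p'
```

```text
eef_pos: [586.5, -46.5, 206.4]
wrist_force: [-9.7, 14.9, 3.4]
```

The along-rail force rose from about 3.5 N to about 17 N while motion stopped at about 139 mm of travel. That is inside the second stop's range. I'll check that it's steady.

```bash
python3 -m crank '[[10,-0.3,0,0,0,0,0],[10,-0.3,0,0,0,0,0],[10,-0.3,0,0,0,0,0],[10,-0.3,0,0,0,0,0],[10,-0.3,0,0,0,0,0]]'
python3 - <<'E'
from cell import optics
import cv2
cv2.imwrite("pics/w3.png",optics.camera("wrist")[0][:,:,::-1])
E
```

```text
clock: 9.15
eef_pos: [586.5, -46.5, 206.4]
eef_rot: [-3.14, -0.004, 1.813]
wrist_force: [-11.2, 16.1, 3.2]
finger_gap: 27.6
finger_force: 35.0
```

View pics/w3.png

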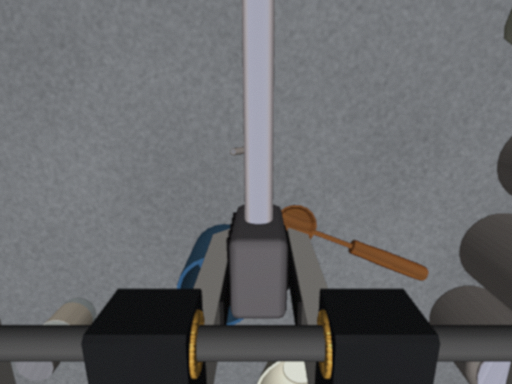

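The head sits in the pads exactly as before at (259,265), with no slip. The force is steady at about 18 N against the solid stop.

```bash
python3 -c "
from cell import manip; print(manip.sign_off())"
```

```text
the job is handed in; nothing more can be done
None
```

The rail is drawn out about 139 mm and resting against its second stop at about 18 N, with the head still held and the button squeezed in; I handed the job in at about 9 s, and the result was not reported back.

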